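# Cap check at the drinks counter

### The arm

A 6-joint arm with a two-finger parallel gripper is mounted at the origin on the work surface. World frame = base frame: x ahead of the robot, y to its left, z up, the work surface at z = 0. Lengths are in m, angles in degrees, forces in N, time in s.
With the tool pointing down it reaches from about 0.4 to 0.825 m from the base axis. Payload 7 kg.
Tool frame: the origin (TCP) lies on the front face of the gripper's body, between the roots of the fingers; the fingertips stand 66 mm ahead of it and the grasp point (between the pads) lies 47 mm ahead of it; z points along the fingers, y is the line along which they close (so a half turn about z gives the same grasp; the last joint's range is limited). The gripper opens to 88 mm and grips with 3 to 60 N. Pads are 19 mm wide; open, the fingers measure 130 mm over their backs; the gripper's body (78 mm by 193 mm) begins 47 mm behind the grasp point.
Start: joints at [-56.259, 20.546, 0.682, 0, -70.136, -16.507], TCP at [0.2, -0.645, 0.292] pointing down, gripper open.
Joint ranges: [-176.03, 176.03], [-82.01, 121.73], [-58.28, 71.71], [-173.87, 95.51], [-174.79, -0.11], [-173.66, 173.66]. Speed limits (degrees/s): [136.94, 136.94, 172.46, 180, 180, 180].

### API

Orientations are given as [roll, pitch, yaw] about the fixed x, y, z axes, in that order (R = Rz(yaw) Ry(pitch) Rx(roll)).
In Python, from plant import ctrl gives the robot as it stands.
- The arm moves only by the tool send_rows, never from a script. Its argument "deltas" is a list of rows, each a list of 2 entries, a list of its own where there are three numbers: the shift along the tool's x, y, z each as a share of 800 mm, from -1 to 1, then the turn about the tool's z as a share of 90 degrees, from -1 to 1. A call has exactly 5 rows; each row is the pose to reach, as a shift and turn from the pose commanded when the call began, along the tool's axes at that moment; what a row does not reach only later rows make up. A row lasts 1/12 s, in which the tool goes at most 41.7 mm and 7.16 degrees, less where a joint would pass 70% of its speed; a pose out of reach is approached as far as the arm can. A call with a number of a shift or a turn outside -1 to 1 is refused whole. A call with a gripper value outside its range is refused whole. "gripper" is the opening, from 0 (shut) to 1 (fully open), set as the call begins (left out, the last holds). The fingers move at their own pace and stop on an object; the grip force is fixed at half the most. Time passes only in rows, so rows that repeat a pose let the fingers close, or fill a call up. It gives the time, the measured TCP pose, the force, the opening and the grip force at its end, in the units of the state.
- ctrl.get_obs(): the state, without advancing time (a new reading comes with each control period).
- ctrl.snapshot(name): name is "scene" or "top" or "wrist"; returns a dict with "color" (384x512x3 uint8, red, green, blue), "vertical_fov" (degrees; the focal length in pixels is half the picture's height over the tangent of half this angle, whatever the lens; pixels are square), "cx", "cy" (the principal point, pixels), "rvec" (rotation vector, rad) and "tvec" (3), from world to camera coordinates, as OpenCV has them. Camera axes: x right, y down, z forward; pixel columns grow to the right and rows downward; lengths in m; the calibration is good to about 2 mm. A picture is of the moment at which its call begins. There is no depth.
- ctrl.close_job(): hands the job in; it is judged then, once.
Trained networks look in a picture, given as the dict that the camera call returned (one of the last four; its "shot" number tells which), for a name from the list of things; names that differ only in an ending like _2 or _b are one class to them, and where a whole thing is asked for, a point or a joint stands for the part that bears it (a point fixed in the world has none). Each returns a list of dicts, best first, with "conf" (0 to 1); they miss things now and then, are a little off and sometimes report something else, mostly with a low value. They report only what shows in the picture. A call takes as long as a camera call. They do not tell look-alikes from the thing itself.
- ctrl.boxes_of(picture, thing): "xy" ([column, row] as shares, 0 to 1, of the picture: columns of its width, rows of its height, amid what is visible of it).
- ctrl.cut_out(picture, thing): "pixels" (384x512 bool, what is visible of it) and "xy" ([column, row] as shares, 0 to 1, of the picture: columns of its width, rows of its height, amid what is visible of it).
The state is a dict: "clock": time; "joint_pos": joint angles; "qvel": joint speeds; "tau": joint torques, N m; "tool_pos": TCP position; "orientation": TCP orientation; "force": force on the tool from outside, world axes, zero at the start; "moment": the same for the moment, N m; "opening": finger opening in m; "gripper_force": force on a finger pad.
Only numpy, scipy, OpenCV 4.12 (cv2) and the standard library are available. Lean on these libraries where they do the work, as an engineer would, in place of code of your own. Each camera call takes 0.05 s, during which the arm holds its last target. There are 200 camera calls.

### The job

Check the screw caps of the three square bottles in the wooden rack: give each cap a gentle clockwise twist of about 30 degrees and let go without turning it back. A sound cap stops after a few degrees, so leave that bottle in its pocket; stand any bottle whose cap keeps turning upright in the grey rework tray, set down softly beside the round bottle already there. Leave everything else on the counter where it is.

Things in the scene. Friction and masses are not known exactly. Their poses are not given: they have to be found in the camera images.
- bottle_a: Square green drink bottle with a screw cap, one of three alike: body 60 x 60 mm and 90 mm tall, shoulder narrowing from 90 to 110 mm to a neck 28 mm across, cap from 120 to 142 mm above the underside. About 0.3 kg. Origin: centre of the underside, which starts 8 mm above the table in a rack pocket; z up, x and y square to its sides. Which pocket it stands in changes; whether its cap is tight can only be felt by twisting.
- cap_a (a joint): Turn of the screw cap of bottle_a about its upright axis, rad, clockwise (seen from above) positive, 0 at the start. A tight cap gives about 0.12 rad (7 degrees) and then stops dead, and does not open the other way; a loose cap turns on for 2.4 rad. Turning takes 0.05 N m on either, and the cap stays where it is left. Sound caps slip in the fingers if turned past their stop with a light grip.
- cap_a_mid (a point): Centre of the yellow cap of bottle_a (cap 38 mm across, 22 mm tall, ribbed, with a 26 x 5 mm raised bar across its top that shows its turn). It lies 131 mm above the bottle's underside; the axes turn with the cap. A grip of 10 to 20 N on the cap is plenty for twisting it and for lifting the bottle by it; more than 100 N on a bottle, both fingers together, counts as crushing it.
- bottle_b: Square green drink bottle with a screw cap, one of three alike: body 60 x 60 mm and 90 mm tall, shoulder narrowing from 90 to 110 mm to a neck 28 mm across, cap from 120 to 142 mm above the underside. About 0.3 kg. Origin: centre of the underside, which starts 8 mm above the table in a rack pocket; z up, x and y square to its sides. Which pocket it stands in changes; whether its cap is tight can only be felt by twisting.
- cap_b (a joint): Turn of the screw cap of bottle_b about its upright axis, rad, clockwise (seen from above) positive, 0 at the start. A tight cap gives about 0.12 rad (7 degrees) and then stops dead, and does not open the other way; a loose cap turns on for 2.4 rad. Turning takes 0.05 N m on either, and the cap stays where it is left. Sound caps slip in the fingers if turned past their stop with a light grip.
- cap_b_mid (a point): Centre of the yellow cap of bottle_b (cap 38 mm across, 22 mm tall, ribbed, with a 26 x 5 mm raised bar across its top that shows its turn). It lies 131 mm above the bottle's underside; the axes turn with the cap. A grip of 10 to 20 N on the cap is plenty for twisting it and for lifting the bottle by it; more than 100 N on a bottle, both fingers together, counts as crushing it.
- bottle_c: Square green drink bottle with a screw cap, one of three alike: body 60 x 60 mm and 90 mm tall, shoulder narrowing from 90 to 110 mm to a neck 28 mm across, cap from 120 to 142 mm above the underside. About 0.3 kg. Origin: centre of the underside, which starts 8 mm above the table in a rack pocket; z up, x and y square to its sides. Which pocket it stands in changes; whether its cap is tight can only be felt by twisting.
- cap_c (a joint): Turn of the screw cap of bottle_c about its upright axis, rad, clockwise (seen from above) positive, 0 at the start. A tight cap gives about 0.12 rad (7 degrees) and then stops dead, and does not open the other way; a loose cap turns on for 2.4 rad. Turning takes 0.05 N m on either, and the cap stays where it is left. Sound caps slip in the fingers if turned past their stop with a light grip.
- cap_c_mid (a point): Centre of the yellow cap of bottle_c (cap 38 mm across, 22 mm tall, ribbed, with a 26 x 5 mm raised bar across its top that shows its turn). It lies 131 mm above the bottle's underside; the axes turn with the cap. A grip of 10 to 20 N on the cap is plenty for twisting it and for lifting the bottle by it; more than 100 N on a bottle, both fingers together, counts as crushing it.
- rack: Checking rack, fixed: a pale wooden block 92 (x) x 292 (y) x 40 mm with three square pockets in a row at y = -100, 0 and +100 mm. Pockets are 63 mm square, 32 mm deep (floor 8 mm above the table), so a bottle in one can barely turn. Origin: centre of the underside, on the table; x across the row, y along it.
- tray: Rework tray, fixed: open grey plastic box 180 (x) x 260 (y) mm, walls 5 mm thick and 35 mm high, inner floor 5 mm above the table. Origin: centre of the underside, on the table. A round bottle already stands in its +x, +y quarter; the -y half is free.
- round_bottle: Round amber bottle 54 mm across and 130 mm tall, standing in the tray; a bystander. Origin: centre of its underside.
- opener: Flat steel bottle opener, 120 x 32 x 8 mm, lying between rack and tray along x; a bystander. Origin: its underside, about mid-length.
- jar: Glass jar with steel lid, 72 mm across, 100 mm tall; a bystander at the left. Origin: centre of its underside.
- mug: White mug, 80 mm across, 90 mm tall, handle to its +y; a bystander at the right. Origin: centre of its underside.
There are look-alikes about, which are no part of the job. Leave any purple or red look-alike of the bottle_c alone. What is shaped like the bottle_a but purple is not meant.

How it is judged (in metres and radians):
At the end, for the whole second after the job is handed in: Each cap twisted clockwise: sound ones over 0.05 rad (cannot pass 0.12), loose over 0.2. Each loose bottle stands on the tray floor (centre within 75 mm in x, 115 mm in y of the tray centre); sound ones are within 15 mm of their starts; all at rest, upright within 0.12 rad (linear speed of each of bottle_a, bottle_b, bottle_c below 0.02 m/s and angle between each of bottle_a, bottle_b, bottle_c's own z axis and vertical below 0.12 rad and ((value of joint cap_a above 0.2 rad and z of bottle_a in the frame of tray between 0 and 0.012 m and x of bottle_a in the frame of tray between -0.075 and 0.075 m and y of bottle_a in the frame of tray between -0.115 and 0.115 m) or (value of joint cap_a between 0.05 and 0.2 rad and distance of bottle_a from where it was at the start of the episode below 0.015 m)) and ((value of joint cap_b above 0.2 rad and z of bottle_b in the frame of tray between 0 and 0.012 m and x of bottle_b in the frame of tray between -0.075 and 0.075 m and y of bottle_b in the frame of tray between -0.115 and 0.115 m) or (value of joint cap_b between 0.05 and 0.2 rad and distance of bottle_b from where it was at the start of the episode below 0.015 m)) and ((value of joint cap_c above 0.2 rad and z of bottle_c in the frame of tray between 0 and 0.012 m and x of bottle_c in the frame of tray between -0.075 and 0.075 m and y of bottle_c in the frame of tray between -0.115 and 0.115 m) or (value of joint cap_c between 0.05 and 0.2 rad and distance of bottle_c from where it was at the start of the episode below 0.015 m)) and value of joint any of cap_a, cap_b, cap_c above 0.2 rad); the robot touches nothing.
It fails at once if a bottle is squeezed, wrenched or struck by the fingers with more than 100 N (contact force between the fingers and bottle_a above 100 N or contact force between the fingers and bottle_b above 100 N or contact force between the fingers and bottle_c above 100 N).
It fails at once if a bottle is dropped or banged into the tray (over 60 N) (contact force between any of bottle_a, bottle_b, bottle_c and tray above 60 N).
It fails at once if a square bottle is tipped by more than 30 degrees (angle between any of bottle_a, bottle_b, bottle_c's own z axis and vertical above 0.52 rad).
It fails at once if a bystander is moved by more than 30 mm (distance of any of round_bottle, opener, jar, mug from where it was at the start of the episode above 0.03 m).
It also fails if it takes over 67 s, if anything falls off the work surface, if the arm or the gripper's body presses on something with over 40 N, if the wrist force passes 120 N, or if a joint passes its speed limit or range.

## Working session

There is one attempt and no reset: what is moved stays moved. The work goes in short steps, Python scripts to look and compute and a tool call to move; the robot and the scene stay as the last step left them, time stands still between calls to the robot, and variables do not carry over. Pictures are saved under pics/ and viewed, at most 10 in all, crops included, and the job is handed in when it is done.

Besides the shell and the picture viewer there is one more tool, called as a command line: name --argument value ..., lists and objects as JSON in quotes. send_rows: Moves the arm, as the interface text tells. Shift numbers are shares of 800 mm and turn numbers shares of 90 degrees, none past 1 either way. Its arguments: {"type":"object","properties":{"deltas":{"type":"array","items":{"type":"array"}},"gripper":{"type":"number"}},"required":["deltas"]}

```bash
ls; mkdir -p pics; cat > h.py <<'E'
import numpy as np, cv2
from plant import ctrl
def K(s):
    f=384/2/np.tan(np.radians(s["vertical_fov"])/2); return np.array([[f,0,s["cx"]],[0,f,s["cy"]],[0,0,1]])
def at_z(s,px,z):
    R=cv2.Rodrigues(np.array(s["rvec"],float))[0]; t=np.array(s["tvec"],float)
    c=-R.T@t; d=R.T@np.linalg.inv(K(s))@np.array([px[0],px[1],1.]); return c+d*(z-c[2])/d[2]
def proj(s,p):
    return cv2.projectPoints(np.array(p,float).reshape(-1,3),np.array(s["rvec"],float),np.array(s["tvec"],float),K(s),None)[0].reshape(-1,2)
def save(s,n): cv2.imwrite("pics/"+n,s["color"][:,:,::-1])
E
python3 - <<'E'
from h import *
a=ctrl.snapshot("scene");b=ctrl.snapshot("top")
im=np.hstack([a["color"],b["color"]])[:,:,::-1]
cv2.imwrite("pics/t.png",b["color"][:,:,::-1]); cv2.imwrite("pics/s.png",a["color"][:,:,::-1])
for n,z in [("cap_a_mid",.142),("bottle_a",.1),("rack",.04),("tray",.02),("round_bottle",.1),("opener",.008),("jar",.1),("mug",.09)]:
  for s,l in((a,"scene"),(b,"top")):
    for d in ctrl.boxes_of(s,n):
        if d["conf"]<.3: continue
        px=np.array(d["xy"])*[512,384]; print(n,l,round(d["conf"],2),px.round(),at_z(s,px,z).round(3)[:2])
o=ctrl.get_obs();print(o["tool_pos"],o["orientation"],o["clock"],o["opening"],o["force"])
E
```

```text
pics
cap_a_mid scene 0.71 [227. 157.] [ 0.392 -0.096]
cap_a_mid scene 0.44 [224. 182.] [ 0.501 -0.095]
cap_a_mid top 0.46 [275. 185.] [ 0.5   -0.083]
bottle_a scene 0.75 [228. 167.] [ 0.394 -0.093]
bottle_a scene 0.72 [163. 195.] [ 0.52  -0.276]
bottle_a scene 0.7 [163. 236.] [ 0.666 -0.247]
bottle_a scene 0.64 [162. 168.] [ 0.405 -0.303]
bottle_a scene 0.59 [225. 195.] [ 0.514 -0.095]
bottle_a scene 0.55 [193. 195.] [ 0.518 -0.187]
bottle_a top 0.85 [318. 150.] [ 0.632 -0.241]
bottle_a top 0.75 [302. 188.] [ 0.495 -0.183]
bottle_a top 0.74 [273. 191.] [ 0.484 -0.075]
bottle_a top 0.69 [338. 221.] [ 0.374 -0.314]
bottle_a top 0.63 [327. 186.] [ 0.501 -0.275]
bottle_a top 0.59 [274. 220.] [ 0.374 -0.082]
rack scene 0.61 [209. 213.] [ 0.535 -0.144]
rack top 0.87 [290. 194.] [ 0.474 -0.143]
rack top 0.37 [376. 173.] [ 0.556 -0.473]
tray scene 0.87 [318. 229.] [0.573 0.188]
tray top 0.96 [202. 175.] [0.547 0.197]
round_bottle scene 0.92 [357. 226.] [0.618 0.283]
round_bottle top 0.61 [176. 164.] [0.578 0.281]
opener scene 0.54 [257. 205.] [0.471 0.003]
opener scene 0.32 [209. 215.] [ 0.519 -0.149]
opener top 0.53 [253. 202.] [ 0.443 -0.004]
jar scene 0.61 [413. 216.] [0.579 0.448]
jar top 0.57 [128. 174.] [0.54  0.458]
mug scene 0.8 [ 97. 216.] [ 0.596 -0.451]
mug top 0.68 [379. 170.] [ 0.564 -0.467]
[ 0.19996629 -0.64469327  0.2921874 ] [-1.79997658e+02  3.09338068e-04 -1.62767391e+02] 0.9 0.0878039732202179 [-0.1053355  -0.12724321 -0.12923748]
```

View pics/t.png

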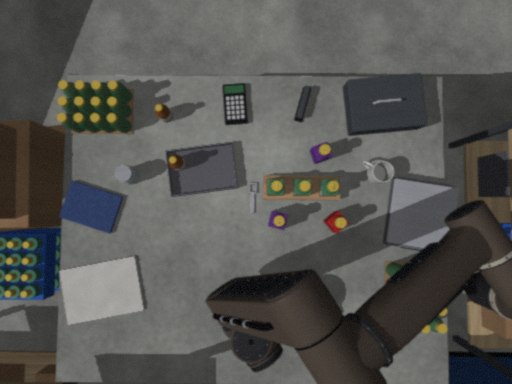

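View pics/s.png

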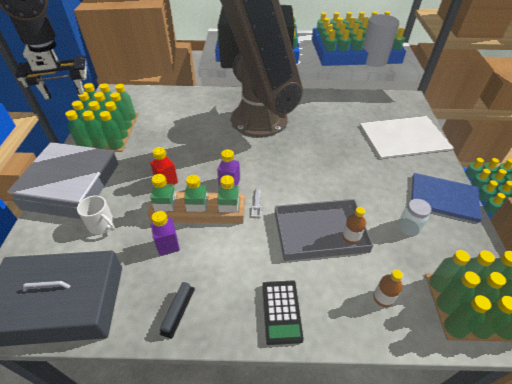

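The rack bottles are the green ones with caps at (277,186), (305,186) and (334,186) in the top view. The look-alikes are purple at (279,220) and (320,152) and red at (337,222). The amber bottle at (162,111) and the crate bottles at (95,105) and in the blue bin at the left edge are also not the targets. The tray is at (202,168) with the round bottle at its left. Next I'll measure the caps and the rack and tray angles, and crop in to check.

```bash
python3 - <<'E'
from h import *
a=ctrl.snapshot("scene");b=ctrl.snapshot("top")
hsv=cv2.cvtColor(b["color"],cv2.COLOR_RGB2HSV)
m=cv2.inRange(hsv,(20,130,110),(35,255,255))
n,l,st,c=cv2.connectedComponentsWithStats(m)
for i in range(1,n):
    if st[i,4]>20 and 250<c[i][0]<350 and 140<c[i][1]<230: print("top cap",c[i].round(1),st[i,4],at_z(b,c[i],.148).round(4))
hs=cv2.cvtColor(a["color"],cv2.COLOR_RGB2HSV)
m=cv2.inRange(hs,(20,130,110),(35,255,255))
n,l,st,c=cv2.connectedComponentsWithStats(m)
for i in range(1,n):
    if st[i,4]>20 and 140<c[i][0]<250 and 145<c[i][1]<230: print("scene cap",c[i].round(1),st[i,4],at_z(a,c[i],.142).round(4))
for nme,z in(("rack",.04),("tray",.035)):
    d=ctrl.cut_out(b,nme)[0]
    p=np.argwhere(d["pixels"])[:,::-1].astype(np.float32)
    w=np.array([at_z(b,q,z)[:2] for q in p],np.float32)
    print(nme,d["conf"],cv2.minAreaRect(w*1000))
print(np.array(b["rvec"]),b["tvec"])
c1=cv2.resize(b["color"][130:240,155:355],None,fx=4,fy=4,interpolation=cv2.INTER_CUBIC)
cv2.imwrite("pics/c.png",c1[:,:,::-1])
E
```

```text
top cap [324.5 149.2] 84 [ 0.6296 -0.2568  0.148 ]
top cap [276.6 185.5] 89 [ 0.4991 -0.0869  0.148 ]
top cap [304.7 185.6] 93 [ 0.4996 -0.1865  0.148 ]
top cap [332.8 185.8] 99 [ 0.4995 -0.2855  0.148 ]
top cap [279.1 220.4] 79 [ 0.376  -0.0962  0.148 ]
top cap [340.3 222.3] 89 [ 0.3712 -0.3113  0.148 ]
scene cap [158.9 152.7] 132 [ 0.3785 -0.3109  0.142 ]
scene cap [227.1 154.9] 133 [ 0.3825 -0.0953  0.142 ]
scene cap [158.5 180.5] 169 [ 0.4999 -0.2864  0.142 ]
scene cap [192.7 181.3] 158 [ 0.5003 -0.1864  0.142 ]
scene cap [226.9 181.8] 157 [ 0.4997 -0.0866  0.142 ]
scene cap [159.  217.7] 198 [ 0.6368 -0.2562  0.142 ]Traceback (most recent call last):
  File "<stdin>", line 14, in <module>
IndexError: list index out of range
```

```bash
python3 - <<'E'
from h import *
b=ctrl.snapshot("top")
for nme,z in(("tray",.035),("rack",.04)):
    for d in ctrl.cut_out(b,nme)[:1]:
        p=np.argwhere(d["pixels"])[:,::-1].astype(np.float32)
        w=np.array([at_z(b,q,z)[:2] for q in p],np.float32)
        print(nme,d["conf"],cv2.minAreaRect(w*1000))
o=ctrl.get_obs();p=np.array(o["tool_pos"]);from scipy.spatial.transform import Rotation as Ro
R=Ro.from_euler("xyz",o["orientation"],degrees=True).as_matrix();print(R.round(3))
for y in(-.0868,-.1865,-.286): print((R.T@(np.array([.5,y,.28])-p)/.8).round(4))
c1=cv2.resize(b["color"][130:240,155:355],None,fx=4,fy=4,interpolation=cv2.INTER_CUBIC)
cv2.imwrite("pics/c.png",c1[:,:,::-1])
E
```

```text
rack 0.83 ((499.05682373046875, -183.64012145996094), (95.42613220214844, 292.82861328125), 0.4467434287071228)
[[-0.955 -0.296 -0.   ]
 [-0.296  0.955  0.   ]
 [ 0.     0.    -1.   ]]
[-0.5648  0.5549  0.0152]
[-0.5279  0.4359  0.0152]
[-0.491   0.3171  0.0152]
```

View pics/c.png

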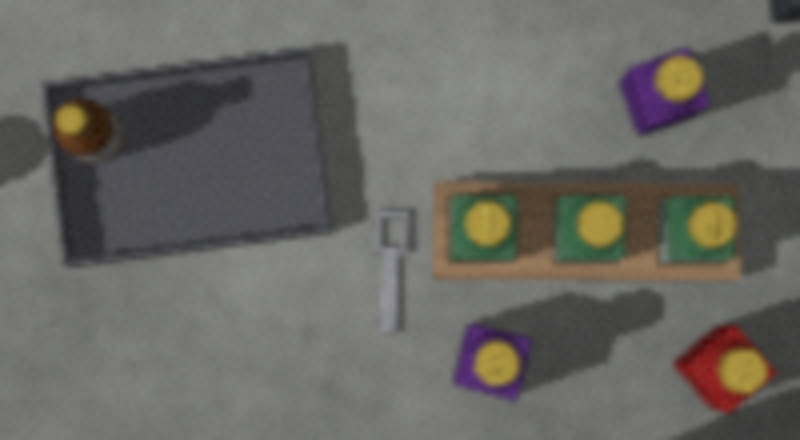

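The crop confirms three green bottles in the rack, with caps at world (0.500, -0.087), (0.500, -0.187) and (0.500, -0.286). The tray rim corners in the crop are (45,85), (310,48), (330,230) and (65,265), so its yaw is about +8° and its -y half is free. Moving above the nearest bottle.

send_rows --deltas '[[[-0.033, 0.021, 0.003], 0], [[-0.066, 0.042, 0.006], 0], [[-0.098, 0.063, 0.01], 0], [[-0.131, 0.085, 0.014], 0], [[-0.164, 0.106, 0.018], 0]]' --gripper 0.8

```text
clock: 1.62
tool_pos: [0.3007, -0.5236, 0.2777]
orientation: [-180.0, 0.0, -162.8]
force: [0.5, -0.0, -0.0]
opening: 0.0702
gripper_force: 0.0
```

send_rows --deltas '[[[-0.033, 0.021, 0.003], 0], [[-0.066, 0.042, 0.006], 0], [[-0.098, 0.063, 0.01], 0], [[-0.131, 0.085, 0.014], 0], [[-0.164, 0.106, 0.018], 0]]'

```text
clock: 2.03
tool_pos: [0.4011, -0.4036, 0.2635]
orientation: [-180.0, 0.0, -162.8]
force: [0.8, -1.0, -0.7]
opening: 0.0702
gripper_force: 0.0
```

send_rows --deltas '[[[-0.034, 0.021, 0.003], 0], [[-0.068, 0.042, 0.006], 0], [[-0.102, 0.064, 0.01], 0], [[-0.135, 0.085, 0.014], 0], [[-0.163, 0.105, 0.017], 0]]'

```text
clock: 2.45
tool_pos: [0.5012, -0.2845, 0.2497]
orientation: [-180.0, 0.0, -162.7]
force: [-0.1, -0.2, -0.3]
opening: 0.07
gripper_force: 0.0
```

```bash
cat >> h.py <<'E'
from scipy.spatial.transform import Rotation as Ro
def rel(x,y,z):
    o=ctrl.get_obs();R=Ro.from_euler("xyz",o["orientation"],degrees=True).as_matrix()
    print("t",round(o["clock"],2),"pos",np.round(o["tool_pos"],4),"yaw",round(o["orientation"][2],1),"j6",round(o["joint_pos"][5],1),"go",(R.T@(np.array([x,y,z])-o["tool_pos"])/.8).round(4))
E
python3 - <<'E'
from h import *
rel(.5,-.286,.187)
s=ctrl.snapshot("wrist"); save(s,"w1.png")
hs=cv2.cvtColor(s["color"],cv2.COLOR_RGB2HSV)
m=cv2.inRange(hs,(20,130,90),(35,255,255))
n,l,st,c=cv2.connectedComponentsWithStats(m)
for i in range(1,n):
    if st[i,4]>200: print(c[i].round(1),st[i],at_z(s,c[i],.15).round(4))
b=ctrl.snapshot("top")
for c in [(45,85),(310,48),(330,230),(65,265)]: print("tray",at_z(b,(c[0]/4+155,c[1]/4+130),.035).round(3))
E
```

```text
t 2.45 pos [ 0.5012 -0.2845  0.2497] yaw -162.7 j6 -62.6 go [ 0.002  -0.0013  0.0784]
[276.1   9.2] [ 245    0   63   25 1082] [ 0.3874 -0.3093  0.15  ]
[256.  213.6] [ 224  179   65   68 3318] [ 0.4962 -0.2863  0.15  ]
[391.1 237.2] [370 222  53  41 869] [ 0.4863 -0.2025  0.15  ]
[106.3 285.9] [ 97 257  26  59 757] [ 0.5721 -0.3635  0.15  ]
[408.8 286.5] [393 258  26  58 728] [ 0.5147 -0.1777  0.15  ]
[376.8 338.5] [ 186  329  326   17 3758] [ 0.558  -0.1815  0.15  ]
tray [0.636 0.333 0.035]
tray [0.673 0.078 0.035]
tray [0.497 0.057 0.035]
tray [0.462 0.31  0.035]
```

View pics/w1.png

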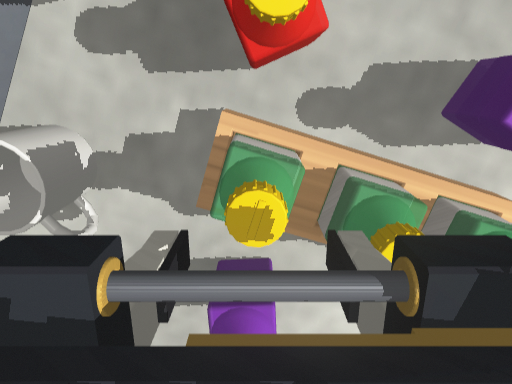

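The wrist view shows the first green bottle's cap at (256,214), centred between the fingers, with the red look-alike up at (276,9) and the mug at the left. I'll descend and grip.

send_rows --deltas '[[[0.002, -0.001, 0.02], 0], [[0.002, -0.001, 0.045], 0], [[0.002, -0.001, 0.065], 0], [[0.002, -0.001, 0.078], 0], [[0.002, -0.001, 0.078], 0]]'

```text
clock: 2.97
tool_pos: [0.4974, -0.2872, 0.1852]
orientation: [179.9, -0.2, -162.8]
force: [-0.4, 0.0, -1.0]
opening: 0.0701
gripper_force: 0.0
```

send_rows --deltas '[[[0, 0, 0], 0], [[0, 0, 0], 0], [[0, 0, 0], 0], [[0, 0, 0], 0], [[0, 0, 0], 0]]' --gripper 0.3

```text
clock: 3.38
tool_pos: [0.4989, -0.2874, 0.1881]
orientation: [-180.0, 0.1, -162.8]
force: [0.7, 0.1, -0.4]
opening: 0.0421
gripper_force: 0.0
```

send_rows --deltas '[[[0, 0, 0], 0], [[0, 0, 0], 0], [[0, 0, 0], 0], [[0, 0, 0], 0], [[0, 0, 0], 0]]'

```text
clock: 3.8
tool_pos: [0.4989, -0.2873, 0.1879]
orientation: [-180.0, 0.0, -162.8]
force: [-1.1, 2.1, 6.1]
opening: 0.0374
gripper_force: 30.0
```

```bash
cat > m.py <<'E'
from h import *
o=ctrl.get_obs();print(o["clock"],np.round(o["force"],2),np.round(o["moment"],3),o["gripper_force"],round(o["orientation"][2],2),"tau6",round(o["tau"][5],3), o["opening"])
E
python3 m.py
```

```text
3.8 [-1.09  2.11  6.06] [ 0.847  0.417 -0.001] 30.00066787004471 -162.75 tau6 0.006 0.037378349344961814
```

send_rows --deltas '[[[0, 0, 0], 0.02], [[0, 0, 0], 0.04], [[0, 0, 0], 0.06], [[0, 0, 0], 0.08], [[0, 0, 0], 0.1]]'

```text
clock: 4.22
tool_pos: [0.4992, -0.2874, 0.1879]
orientation: [-180.0, 0.1, -171.8]
force: [-0.0, 0.9, 2.9]
opening: 0.0374
gripper_force: 30.0
```

```bash
python3 m.py
```

```text
4.2167 [-0.05  0.94  2.92] [ 0.53  -0.174  0.247] 29.999542236328125 -171.83 tau6 0.471 0.03735107991362098
```

send_rows --deltas '[[[0, 0, 0], 0.01], [[0, 0, 0], 0.02], [[0, 0, 0], 0.03], [[0, 0, 0], 0.03], [[0, 0, 0], 0.03]]'

```text
clock: 4.63
tool_pos: [0.4988, -0.2869, 0.1879]
orientation: [-180.0, 0.0, -174.4]
force: [-1.0, 4.6, 7.1]
opening: 0.0378
gripper_force: 30.0
```

```bash
python3 m.py
```

```text
4.6333 [-1.    4.6   7.06] [1.658 0.507 0.729] 30.000896751880646 -174.36 tau6 -0.803 0.03784309414683335
```

Torque climbs to 0.73 N m after 11.7°, so this cap is sound. I'll release it and go to the next bottle.

send_rows --deltas '[[[0, 0, 0], 0], [[0, 0, 0], 0], [[0, 0, 0], 0], [[0, 0, -0.025], 0], [[0, 0, -0.0625], 0]]' --gripper 0.8

```text
clock: 5.05
tool_pos: [0.497, -0.2869, 0.2346]
orientation: [179.8, -0.4, -174.5]
force: [0.8, -0.5, -0.1]
opening: 0.0648
gripper_force: 0.0
```

send_rows --deltas '[[[-0.003, 0.032, 0], -0.03], [[-0.006, 0.063, 0], -0.06], [[-0.009, 0.095, 0], -0.09], [[-0.013, 0.125, 0], -0.13], [[-0.013, 0.125, 0], -0.13]]'

```text
clock: 5.47
tool_pos: [0.4993, -0.1842, 0.2374]
orientation: [180.0, 0.0, -162.5]
force: [0.7, 0.0, -0.3]
opening: 0.0701
gripper_force: 0.0
```

```bash
python3 - <<'E'
from h import *
rel(.4995,-.1865,.1875)
s=ctrl.snapshot("scene"); save(s,"s2.png")
hs=cv2.cvtColor(s["color"],cv2.COLOR_RGB2HSV)
m=cv2.inRange(hs,(20,130,110),(35,255,255))
n,l,st,c=cv2.connectedComponentsWithStats(m)
for i in range(1,n):
    if st[i,4]>20 and 140<c[i][0]<250 and 145<c[i][1]<230: print("scene cap",c[i].round(1),st[i,4],at_z(s,c[i],.142).round(4))
E
```

```text
t 5.47 pos [ 0.4993 -0.1842  0.2374] yaw -162.5 j6 -73.3 go [ 0.0006 -0.0028  0.0624]
scene cap [228.1 155.4] 106 [ 0.3848 -0.0922  0.142 ]
scene cap [158.4 180.6] 163 [ 0.5003 -0.2868  0.142 ]
scene cap [192.8 181.4] 152 [ 0.5007 -0.186   0.142 ]
scene cap [227.  181.8] 155 [ 0.4994 -0.0864  0.142 ]
scene cap [159.  217.6] 198 [ 0.6366 -0.2561  0.142 ]
```

send_rows --deltas '[[[0, 0, 0.015], 0], [[0, 0, 0.035], 0], [[0, 0, 0.055], 0], [[0, 0, 0.0625], 0], [[0, 0, 0.0625], 0]]'

```text
clock: 5.93
tool_pos: [0.4985, -0.1873, 0.1857]
orientation: [179.9, -0.2, -162.8]
force: [-1.0, 0.2, -0.2]
opening: 0.07
gripper_force: 0.0
```

send_rows --deltas '[[[0, 0, 0], 0], [[0, 0, 0], 0], [[0, 0, 0], 0], [[0, 0, 0], 0], [[0, 0, 0], 0]]' --gripper 0.3

```text
clock: 6.35
tool_pos: [0.4997, -0.1868, 0.188]
orientation: [-180.0, 0.1, -162.8]
force: [-0.2, 1.8, -1.0]
opening: 0.0422
gripper_force: 0.0
```

send_rows --deltas '[[[0, 0, 0], 0], [[0, 0, 0], 0], [[0, 0, 0], 0], [[0, 0, 0], 0], [[0, 0, 0], 0]]'

```text
clock: 6.77
tool_pos: [0.4996, -0.1867, 0.1878]
orientation: [-180.0, 0.0, -162.8]
force: [-1.2, 2.4, 5.7]
opening: 0.0372
gripper_force: 30.0
```

```bash
python3 m.py
```

```text
6.7667 [-1.23  2.37  5.71] [ 0.854  0.472 -0.004] 30.000797510147095 -162.75 tau6 0.009 0.03719148936506817
```

send_rows --deltas '[[[0, 0, 0], 0.02], [[0, 0, 0], 0.04], [[0, 0, 0], 0.06], [[0, 0, 0], 0.08], [[0, 0, 0], 0.1]]'

```text
clock: 7.18
tool_pos: [0.4997, -0.1867, 0.1878]
orientation: [-180.0, 0.0, -171.8]
force: [-1.1, 2.1, 4.9]
opening: 0.0375
gripper_force: 30.0
```

```bash
python3 m.py
```

```text
7.1833 [-1.07  2.12  4.88] [0.904 0.381 0.046] 29.99992936849594 -171.84 tau6 0.57 0.03751796053874707
```

send_rows --deltas '[[[0, 0, 0], 0.01], [[0, 0, 0], 0.02], [[0, 0, 0], 0.03], [[0, 0, 0], 0.03], [[0, 0, 0], 0.03]]'

```text
clock: 7.6
tool_pos: [0.4997, -0.1867, 0.1878]
orientation: [-180.0, 0.0, -174.5]
force: [-1.7, 1.2, 5.4]
opening: 0.0377
gripper_force: 30.0
```

```bash
python3 m.py
```

```text
7.6 [-1.71  1.24  5.4 ] [ 0.869  0.447 -0.029] 30.00085026025772 -174.46 tau6 -0.011 0.037692246965238874
```

send_rows --deltas '[[[0, 0, 0], 0.04], [[0, 0, 0], 0.08], [[0, 0, 0], 0.12], [[0, 0, 0], 0.16], [[0, 0, 0], 0.2]]'

```text
clock: 8.02
tool_pos: [0.4998, -0.1867, 0.1878]
orientation: [180.0, 0.0, 167.4]
force: [-0.7, 2.6, 6.1]
opening: 0.0372
gripper_force: 30.0
```

```bash
python3 m.py; python3 - <<'E'
from h import *
c,s=np.cos(np.radians(7.5)),np.sin(np.radians(7.5)); T=np.array([.567,.1945])
for q in[(-.04,-.07),(.04,-.07)]: print(T+np.array([[c,-s],[s,c]])@q)
t=T+np.array([[c,-s],[s,c]])@(-.04,-.07)
rel(t[0],t[1],.29)
E
```

```text
8.0167 [-0.65  2.58  6.07] [0.99  0.384 0.051] 29.998181462287903 167.37 tau6 1.192 0.03721690547468187
[0.53647904 0.11987781]
[0.61579463 0.13031991]
t 8.02 pos [ 0.4998 -0.1867  0.1878] yaw 167.4 j6 -103.2 go [ 0.0389  0.384  -0.1277]
```

Torque stays near 0.05 N m over 30°, so this cap is loose. I'll lift it straight up, over its neighbour, and into the tray.

send_rows --deltas '[[[0, 0, -0.01], 0], [[0, 0, -0.035], 0], [[0, 0, -0.07], 0], [[0, 0, -0.11], 0], [[0, 0, -0.15], 0]]'

```text
clock: 8.43
tool_pos: [0.4985, -0.1868, 0.3079]
orientation: [-180.0, -0.2, 167.6]
force: [0.8, 0.4, -3.7]
opening: 0.0377
gripper_force: 30.0
```

send_rows --deltas '[[[0, 0, -0.03], 0], [[-0.001, 0.01, -0.045], 0], [[-0.004, 0.03, -0.05], 0], [[-0.008, 0.06, -0.05], 0], [[-0.013, 0.1, -0.05], 0]]'

```text
clock: 8.85
tool_pos: [0.5261, -0.1112, 0.3476]
orientation: [180.0, -0.0, 167.5]
force: [0.5, -0.6, -3.8]
opening: 0.0374
gripper_force: 30.0
```

```bash
python3 - <<'E'
from h import *
rel(.616,.130,.348)
s=ctrl.snapshot("scene"); save(s,"s3.png")
E
python3 m.py
```

```text
t 8.85 pos [ 0.5261 -0.1112  0.3476] yaw 167.5 j6 -111.4 go [-0.0446  0.3186 -0.0006]
8.9 [ 2.02  0.21 -3.66] [-1.275 -0.326 -0.005] 30.00881016254425 167.62 tau6 0.734 0.037054343910373225
```

View pics/s3.png

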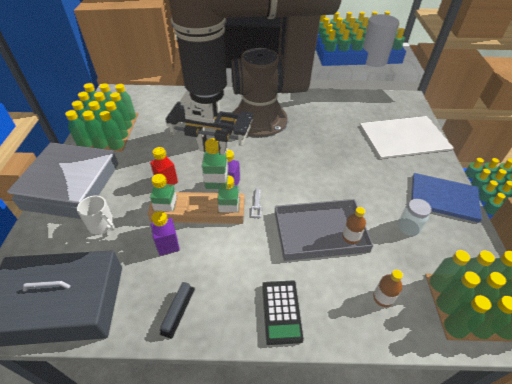

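The scene shows the bottle held upright at (213,165), clear above its neighbour. The tray's free half is at (300,235). I'll carry it over and lower it.

send_rows --deltas '[[[-0.005, 0.035, 0], 0], [[-0.01, 0.07, 0], 0], [[-0.015, 0.11, 0], 0], [[-0.02, 0.15, 0], 0], [[-0.026, 0.185, 0], 0]]'

```text
clock: 9.32
tool_pos: [0.5789, 0.0308, 0.3468]
orientation: [-180.0, -0.1, 167.7]
force: [0.5, 0.8, -4.6]
opening: 0.0371
gripper_force: 30.0
```

send_rows --deltas '[[[-0.005, 0.035, 0], 0], [[-0.01, 0.07, 0.01], 0], [[-0.014, 0.1, 0.025], 0], [[-0.017, 0.122, 0.045], 0], [[-0.018, 0.132, 0.065], 0]]'

```text
clock: 9.73
tool_pos: [0.6163, 0.1313, 0.2939]
orientation: [-180.0, -0.1, 167.7]
force: [-0.2, 0.3, -4.3]
opening: 0.0373
gripper_force: 30.0
```

send_rows --deltas '[[[0, 0, 0.025], 0], [[0, 0, 0.05], 0], [[0, 0, 0.075], 0], [[0, 0, 0.095], 0], [[0, 0, 0.108], 0]]'

```text
clock: 10.15
tool_pos: [0.6147, 0.1286, 0.2062]
orientation: [-179.9, -0.2, 167.6]
force: [-1.0, -0.4, -3.6]
opening: 0.0374
gripper_force: 30.0
```

```bash
python3 m.py; python3 - <<'E'
from h import *
rel(.616,.130,.1848)
s=ctrl.snapshot("top"); save(s,"t4.png")
s=ctrl.snapshot("scene"); cv2.imwrite("pics/s4.png",cv2.resize(s["color"][150:290,240:440],None,fx=3,fy=3)[:,:,::-1])
E
```

```text
10.15 [-0.98 -0.38 -3.56] [-0.065  0.112 -0.046] 29.99934196472168 167.62 tau6 -0.009 0.03743784478739925
t 10.15 pos [0.6147 0.1286 0.2062] yaw 167.6 j6 -131.9 go [-0.0013  0.0021  0.0268]
```

View pics/s4.png

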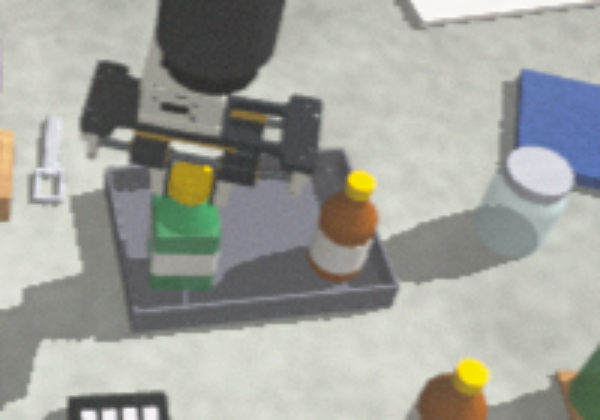

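The crop shows the bottle inside the tray's free half at (185,245), clear of the walls and of the round bottle at (345,230). I'll lower it slowly.

send_rows --deltas '[[[0.003, 0, 0.008], 0], [[0.005, 0, 0.015], 0], [[0.005, 0, 0.021], 0], [[0.005, 0, 0.025], 0], [[0.005, 0, 0.028], 0]]'

```text
clock: 10.67
tool_pos: [0.612, 0.13, 0.1865]
orientation: [180.0, 0.0, 167.5]
force: [-0.0, 0.1, -3.3]
opening: 0.0373
gripper_force: 30.0
```

send_rows --deltas '[[[0, 0, 0.0007], 0], [[0, 0, 0.0014], 0], [[0, 0, 0.0021], 0], [[0, 0, 0.0028], 0], [[0, 0, 0.0032], 0]]'

```text
clock: 11.08
tool_pos: [0.6127, 0.1303, 0.1852]
orientation: [179.9, 0.1, 167.6]
force: [-1.2, 0.7, 5.9]
opening: 0.0373
gripper_force: 30.0
```

```bash
python3 m.py;  python3 -c "
from h import *
rel(.61,.13,.184)"
```

```text
11.0833 [-1.21  0.72  5.91] [ 0.205  0.619 -0.006] 30.000770688056946 167.56 tau6 0.025 0.03728979471005466
t 11.08 pos [0.6127 0.1303 0.1852] yaw 167.6 j6 -132.3 go [ 0.0032 -0.001   0.0015]
```

Touchdown is confirmed, with the force reading up to +6 N. Release, rise, and move to the last bottle.

send_rows --deltas '[[[0, 0, 0], 0], [[0, 0, 0], 0], [[0, 0, 0], 0], [[0, 0, -0.025], 0], [[0, 0, -0.065], 0]]' --gripper 0.8

```text
clock: 11.5
tool_pos: [0.6103, 0.1292, 0.2329]
orientation: [-179.8, -0.3, 167.5]
force: [0.7, 0.4, -0.2]
opening: 0.0651
gripper_force: 0.0
```

send_rows --deltas '[[[0.004, -0.015, -0.01], 0], [[0.011, -0.04, -0.01], -0.02], [[0.02, -0.075, -0.01], -0.05], [[0.03, -0.11, -0.01], -0.1], [[0.039, -0.147, -0.01], -0.165]]'

```text
clock: 11.92
tool_pos: [0.5554, 0.021, 0.2441]
orientation: [180.0, 0.0, -177.4]
force: [0.2, -0.7, 0.6]
opening: 0.0702
gripper_force: 0.0
```

```bash
python3 -c "
from h import *
rel(.4995,-.0866,.25)"
```

```text
t 11.92 pos [0.5554 0.021  0.2441] yaw -177.4 j6 -109.7 go [ 0.076  -0.1312 -0.0074]
```

send_rows --deltas '[[[0.02, -0.035, 0], 0.04], [[0.04, -0.07, 0], 0.08], [[0.06, -0.105, 0], 0.12], [[0.075, -0.13, 0], 0.16], [[0.075, -0.13, 0], 0.165]]'

```text
clock: 12.33
tool_pos: [0.4982, -0.0874, 0.2443]
orientation: [180.0, -0.0, 167.2]
force: [-0.7, -0.0, -0.5]
opening: 0.07
gripper_force: 0.0
```

```bash
python3 - <<'E'
from h import *
rel(.4995,-.0866,.1875)
s=ctrl.snapshot("wrist"); save(s,"w5.png")
E
```

```text
t 12.33 pos [ 0.4982 -0.0874  0.2443] yaw 167.2 j6 -115.2 go [-0.0013  0.0013  0.071 ]
```

I gave the turn the wrong sign in free air, so I'll turn back while starting the descent.

send_rows --deltas '[[[-0.001, 0, 0], -0.07], [[-0.001, 0, 0], -0.14], [[-0.001, 0, 0], -0.21], [[-0.001, 0, 0], -0.28], [[-0.001, 0, 0.01], -0.333]]'

```text
clock: 12.8
tool_pos: [0.5027, -0.0842, 0.2373]
orientation: [-179.9, 0.2, -162.1]
force: [-0.4, 0.4, 0.0]
opening: 0.0703
gripper_force: 0.0
```

send_rows --deltas '[[[0, 0, 0.01], 0], [[0, 0, 0.03], 0], [[0, 0, 0.05], 0], [[0, 0, 0.061], 0], [[0, 0, 0.061], 0]]'

```text
clock: 13.22
tool_pos: [0.5004, -0.0845, 0.185]
orientation: [180.0, -0.2, -162.6]
force: [-0.3, -1.3, 0.2]
opening: 0.0701
gripper_force: 0.0
```

send_rows --deltas '[[[0, 0, 0], 0], [[0, 0, 0], 0], [[0, 0, 0], 0], [[0, 0, 0], 0], [[0, 0, 0], 0]]' --gripper 0.3

```text
clock: 13.63
tool_pos: [0.5016, -0.0847, 0.1878]
orientation: [-180.0, 0.1, -162.5]
force: [0.2, -0.2, 0.2]
opening: 0.0418
gripper_force: 0.0
```

send_rows --deltas '[[[0, 0, 0], 0], [[0, 0, 0], 0], [[0, 0, 0], 0], [[0, 0, 0], 0], [[0, 0, 0], 0]]'

```text
clock: 14.05
tool_pos: [0.5017, -0.0848, 0.1876]
orientation: [-180.0, 0.0, -162.5]
force: [-0.3, -1.0, 5.4]
opening: 0.0376
gripper_force: 30.0
```

send_rows --deltas '[[[0, 0, 0], 0.02], [[0, 0, 0], 0.04], [[0, 0, 0], 0.06], [[0, 0, 0], 0.08], [[0, 0, 0], 0.1]]'

```text
clock: 14.47
tool_pos: [0.5013, -0.0849, 0.1875]
orientation: [-180.0, -0.0, -171.6]
force: [-2.0, -1.4, 6.6]
opening: 0.0373
gripper_force: 30.0
```

```bash
python3 m.py
```

```text
14.4667 [-1.97 -1.38  6.56] [-0.525  0.488  0.169] 29.9997541308403 -171.57 tau6 0.486 0.037255886678675305
```

send_rows --deltas '[[[0, 0, 0], 0.01], [[0, 0, 0], 0.02], [[0, 0, 0], 0.03], [[0, 0, 0], 0.03], [[0, 0, 0], 0.03]]'

```text
clock: 14.88
tool_pos: [0.5019, -0.085, 0.1876]
orientation: [-180.0, 0.1, -174.2]
force: [1.4, -4.5, 4.9]
opening: 0.0374
gripper_force: 30.0
```

```bash
python3 m.py; python3 -c "
from h import *
rel(.4995,-.0866,.1875)"
```

```text
14.8833 [ 1.43 -4.48  4.91] [-1.969 -0.452  0.461] 30.000749230384827 -174.16 tau6 -0.516 0.037405901192674035
t 14.88 pos [ 0.5019 -0.085   0.1876] yaw -174.2 j6 -96.8 go [ 0.0032 -0.0017  0.0001]
```

Torque rises to 0.46 N m, so this cap is sound too. Release, rise clear and check.

send_rows --deltas '[[[0, 0, 0], 0], [[0, 0, 0], 0], [[0, 0, 0], 0], [[0, 0, -0.025], 0], [[0, 0, -0.065], 0]]' --gripper 0.8

```text
clock: 15.3
tool_pos: [0.4991, -0.0845, 0.2363]
orientation: [180.0, -0.4, -174.3]
force: [0.8, 0.6, 0.5]
opening: 0.0647
gripper_force: 0.0
```

send_rows --deltas '[[[0, 0, -0.03], 0], [[0.02, 0, -0.06], 0], [[0.05, 0, -0.09], 0], [[0.08, 0, -0.12], 0], [[0.1, 0, -0.13], 0]]'

```text
clock: 15.72
tool_pos: [0.4208, -0.0929, 0.3461]
orientation: [180.0, 0.2, -174.2]
force: [0.4, 0.2, 0.3]
opening: 0.0701
gripper_force: 0.0
```

send_rows --deltas '[[[0, 0, 0], 0], [[0, 0, 0], 0], [[0, 0, 0], 0], [[0, 0, 0], 0], [[0, 0, 0], 0]]'

```text
clock: 16.13
tool_pos: [0.4221, -0.0927, 0.3422]
orientation: [-180.0, -0.1, -174.2]
force: [-0.6, -0.4, -0.0]
opening: 0.07
gripper_force: 0.0
```

```bash
python3 m.py; python3 - <<'E'
from h import *
s=ctrl.snapshot("scene"); cv2.imwrite("pics/s6.png",cv2.resize(s["color"][130:280,130:440],None,fx=2.5,fy=2.5)[:,:,::-1])
hs=cv2.cvtColor(s["color"],cv2.COLOR_RGB2HSV)
m=cv2.inRange(hs,(20,130,110),(35,255,255))
n,l,st,c=cv2.connectedComponentsWithStats(m)
for i in range(1,n):
    if st[i,4]>20 and 140<c[i][0]<380 and 145<c[i][1]<250: print("scene cap",c[i].round(1),st[i,4],at_z(s,c[i],.142).round(4))
E
```

```text
16.1333 [-0.65 -0.37 -0.05] [ 0.017 -0.047  0.014] 0.0 -174.2 tau6 0.0 0.07004317155670789
scene cap [159.  152.6] 127 [ 0.3782 -0.3109  0.142 ]
scene cap [227.1 155.2] 123 [ 0.3839 -0.0952  0.142 ]
scene cap [158.3 180.6] 161 [ 0.5005 -0.287   0.142 ]
scene cap [226.9 181.8] 158 [ 0.4997 -0.0865  0.142 ]
scene cap [303.6 214.3] 189 [0.6151 0.1299 0.142 ]
scene cap [359.5 211.5] 80 [0.6012 0.2829 0.142 ]
scene cap [158.9 217.7] 199 [ 0.6368 -0.2563  0.142 ]
```

View pics/s6.png

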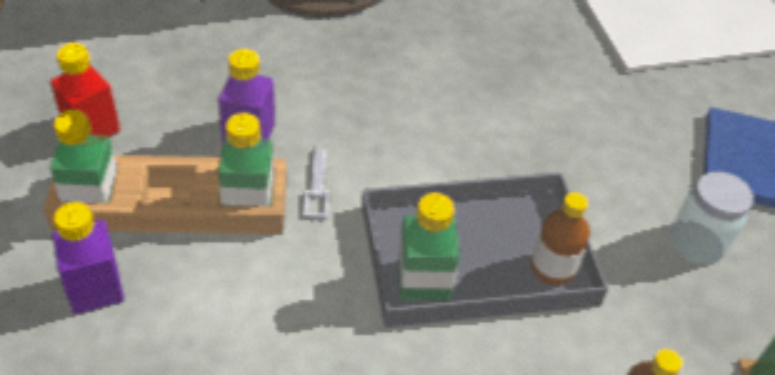

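The loose bottle stands upright in the tray at (430,245). Both sound bottles are in their pockets, within a millimetre or so of where they started, and nothing else has moved. Handing in.

```bash
python3 -c "
from plant import ctrl
print(ctrl.close_job())"
```

```text
the job is handed in; nothing more can be done
None
```

I checked all three caps: the middle bottle's was loose, so that bottle now stands upright in the rework tray. The other two were sound and stay in their pockets, and the job is handed in (no verdict was returned).

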